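Stand up a folding tool carrier and thread its handle

TASK

Set up the folding tool carrier: stand both of its end boards fully upright, then pick up the dowel handle and slide it level through the bushed hole in one end board and on through the other, until both ends stick out far enough for their split-pin holes to be clear of the boards. Finish still gripping the dowel in that place, without forcing it, so the pins can be fitted; leave the other things on the bench alone.

Things in the scene. Friction and masses are not known exactly. Their poses are not given: they have to be found in the camera images.
- carrier: Fold-flat plywood tool carrier; it does not shift. Tray 250 mm long (y) by 160 wide (x); origin: centre of its underside, z up. Floor top 12 mm above the bench; fixed long sides 52 mm high, 140 mm apart. The floor is lined with brown cork. A hinged end board at each end folds inward onto the floor, turning about a line along x at y = +110 mm (board_l) or -110 mm (board_r), 14 mm above the bench.
- board_l (a joint): Angle of the +y end board: 0 flat on the tray floor, 1.571 upright at its stop; starts at 0.55 to 1.0. Plywood, 12 mm thick, 92 mm tall from the hinge, 136 wide at the foot, 64 at the top. Upright: inner face at y = +110 mm, outer +122, top 106 mm above the bench. Stiff hinge (0.3 N m): it stays where left; 4 to 8 N at its free edge moves it; an upright board is folded inward by 5 N at the hole.
- board_r (a joint): The same for the mirror-image end board at the carrier's -y end (inner face at y = -110 mm, outer face at y = -122 mm when upright). A fingertip raises either board from beneath by following its free edge up the arc; pushed straight outward while low, the edge can bind on the fingertip.
- bush_l (a point): Centre of the bushed hole in board_l, mid-thickness, 64 mm from the hinge line and in the middle of the width: a black-flanged hole 20 mm in diameter through the 12 mm board. Board upright: at carrier x = 0, y = +116 mm, 78 mm above the bench. Its z axis is the hole's axis.
- bush_r (a point): The same for board_r: upright, at carrier x = 0, y = -116 mm, 78 mm above the bench.
- dowel: The carrier's handle: a straight round beech dowel, 16 mm in diameter and 320 mm long with hemispherical ends, about 60 g, lying on the bench. Long axis: its y axis. Origin: halfway along, on its surface (8 mm below the axis as it lies). A small cross hole for a split pin is drilled 8 mm from each end. Either end may lead.
- dowel_end_a (a point): Extreme end of the dowel on its axis, at +y of the dowel, 160 mm from the middle.
- dowel_end_b (a point): Extreme end of the dowel on its axis, at -y of the dowel, 160 mm from the middle.
- dowel_mid (a point): Middle of the dowel, on its axis.
- last_a: Bystander: wooden shoe last, 250 mm long, 88 mm wide, 102 mm high. Origin: centre of its underside, x towards the toe.
- last_b: Bystander: the other last of the pair, same size.
- clog: Bystander: black clog on a wooden sole, 255 mm long, 92 mm wide, 86 mm high. Origin: centre of its underside, x towards the toe.
- tin: Bystander: flat round polish tin, 76 mm in diameter, 27 mm high. Origin: centre of its underside.
- hammer: Bystander: hammer lying on the bench, about 280 mm long.
- brush: Bystander: glue brush lying on the bench, about 180 mm long.
- tape: Bystander: roll of edge tape lying flat, 90 mm in diameter, 24 mm high. Origin: centre of its underside.

How it is judged:
By the outcome, as a careful person would: the job done as asked, in the order asked, and still so for the second after the job is handed in, while the arm keeps its last pose, push and grip.
It also fails if it takes over 69 s, if anything falls off the work surface, if the arm or the gripper's body presses on something with over 40 N, if the wrist force passes 120 N, or if a joint passes its speed limit or range.

ROBOT

A 6-joint arm with a two-finger parallel gripper is mounted at the origin on the work surface. World frame = base frame: x ahead of the robot, y to its left, z up, the work surface at z = 0. Lengths are in m, angles in rad, forces in N, time in s.
With the tool pointing down it reaches from about 0.225 to 0.875 m from the base axis. Payload 3.4 kg.
Tool frame: the origin (TCP) lies on the centre line of the jaws, within the pads' length; the fingertips stand 14 mm ahead of it and the grasp point (between the pads) lies 5 mm behind it; z points along the fingers, y is the line along which they close (so a half turn about z gives the same grasp; the last joint's range is limited). The gripper opens to 85 mm and grips with 20 to 120 N. Pads are 22 mm wide; open, the fingers measure 114 mm over their backs; the gripper's body (76 mm by 85 mm) begins 54 mm behind the grasp point. The pads swing forward as they close: fully open they stand 13 mm farther back than shut.
Start: joints at [-1.253, 0.276, 1.505, -0, 1.361, -0.121], TCP at [0.244, -0.521, 0.245] pointing down, gripper open.
Joint ranges: [-2.89, 2.89], [-0.75, 2.08], [0.22, 2.7], [-1.18, 4.32], [0.11, 2.71], [-2.7, 2.7]. Speed limits (rad/s): [2.57, 2.57, 3.14, 3.14, 3.14, 3.14].

INTERFACE

Orientations are given as a unit quaternion [w, x, y, z].
In Python, from rig import manip, eyes gives the robot as it stands.
- The arm moves only by the shell command python3 -m creep 'ROWS' [FORCE]. ROWS is JSON, a list of rows, each a list of 5 numbers: the opening, from 0 (shut) to 1 (fully open), then the shift along the tool's x, y, z normalised to -1 to 1, where 1 is 0.5 m, then the turn about the tool's z normalised to -1 to 1, where 1 is 360 degrees. In form: [[fingers, dx, dy, dz, spin], ...]. A call has 1 to 10 rows; each row is the pose to reach, as a shift and turn from the pose commanded when the call began, along the tool's axes at that moment, turning the shorter way round; what a row does not reach only later rows make up. A row lasts 1/10 s, in which the tool goes at most 50 mm and 8.59 degrees, less where a joint would pass 70% of its speed; a pose out of reach is approached as far as the arm can. A call with a number of a shift or a turn outside -1 to 1 is refused whole. A call with a gripper value outside its range is refused whole. The fingers move at their own pace and stop on an object; FORCE is the grip in N (left out, the last holds). Time passes only in rows, so rows that repeat a pose let the fingers close. It gives the time, the measured TCP pose, the force, the opening and the grip force at its end, in the units of the state.
- manip.get_state(): the state, without advancing time (a new reading comes with each control period).
- eyes.get_image(name): name is "scene" or "top" or "wrist"; returns a dict with "frame" (420x560x3 uint8, red, green, blue), "fx", "fy", "cx", "cy" (pixels), "R" (3x3) and "t" (3): a world point X has camera coordinates R X + t. Camera axes: x right, y down, z forward; pixel columns grow to the right and rows downward; lengths in m; the calibration is good to about 2 mm. The wrist camera is an equidistant fisheye: a pixel r from the principal point sees the ray r / f radians off the axis. A picture is of the moment at which its call begins. There is no depth.
- manip.sign_off(): hands the job in; it is judged then, once.
Trained networks look in the newest picture that a camera, given by its name, has taken for a name from the list of things; names that differ only in an ending like _2 or _b are one class to them, and where a whole thing is asked for, a point or a joint stands for the part that bears it (a point fixed in the world has none). Each returns a list of dicts, best first, with "confidence" (0 to 1); they miss things now and then, are a little off and sometimes report something else, mostly with a low value. They report only what shows in the picture. A call takes as long as a camera call.
- eyes.regions_of(camera, label): "mask" (420x560 bool, what is visible of it) and "bbox" ([left, top, right, bottom] in pixels, round what is visible of it).
- eyes.place_of(camera, label): "centre" ([column, row] in pixels: a listed point, or the origin of a listed thing).
The state is a dict: "clock": time; "qpos": joint angles; "qd": joint speeds; "effort": joint torques, N m; "position": TCP position; "ee_rot": TCP orientation; "contact_force": force on the tool from outside, world axes, zero at the start; "moment": the same for the moment, N m; "width": finger opening in m; "gripper_force": force on a finger pad.
Only numpy, scipy, OpenCV 4.12 (cv2) and the standard library are available. Lean on these libraries where they do the work, as an engineer would, in place of code of your own. Each camera call takes 0.05 s, during which the arm holds its last target. There are 200 camera calls.

## Working session

There is one attempt and no reset: what is moved stays moved. The work goes in short steps, Python scripts to look and compute and a shell command to move; the robot and the scene stay as the last step left them, time stands still between calls to the robot, and variables do not carry over. Pictures are saved under pics/ and viewed, at most 13 in all, crops included, and the job is handed in when it is done.

```bash
ls; mkdir -p pics; cat > h.py <<'E'
import numpy as np, cv2
from rig import manip, eyes
from scipy.spatial.transform import Rotation as Rn
def cam(n):
    d=eyes.get_image(n); d['R']=np.array(d['R']); d['t']=np.array(d['t']); return d
def save(d,f): cv2.imwrite('pics/'+f,np.array(d['frame'])[:,:,::-1])
def onplane(d,px,z):
    r=np.array([(px[0]-d['cx'])/d['fx'],(px[1]-d['cy'])/d['fy'],1.]); r=d['R'].T@r; c=-d['R'].T@d['t']
    return c+r*(z-c[2])/r[2]
def proj(d,X):
    p=d['R']@np.array(X)+d['t']; return np.array([d['fx']*p[0]/p[2]+d['cx'],d['fy']*p[1]/p[2]+d['cy']])
def tri(d1,p1,d2,p2):
    A=[];
    for d,p in((d1,p1),(d2,p2)):
        P=np.hstack([d['R'],d['t'][:,None]]); u=(p[0]-d['cx'])/d['fx'];v=(p[1]-d['cy'])/d['fy']
        A+= [u*P[2]-P[0],v*P[2]-P[1]]
    A=np.array(A); X=np.linalg.lstsq(A[:,:3],-A[:,3],rcond=None)[0]; return X
def tool():
    s=manip.get_state(); q=s['ee_rot']; return s,Rn.from_quat([q[1],q[2],q[3],q[0]])
E
python3 - <<'E'
from h import *
np.set_printoptions(precision=4,suppress=True)
s,R=tool(); print(s); print(R.as_matrix())
for n in('top','scene'):
    d=cam(n); save(d,n+'0.png'); print(n,d['fx'],'cam',-d['R'].T@d['t'])
    for l in ['carrier','bush_l','bush_r','dowel','dowel_end_a','dowel_end_b','dowel_mid','last_a','clog','tin','hammer','brush','tape']:
        r=eyes.place_of(n,l); print(l,[(round(float(e['confidence']),2),np.round(e['centre']),onplane(d,e['centre'],0.008)[:2]) for e in r[:3]])
E
```

```text
pics
{'clock': 0.0, 'qpos': array([-1.253 ,  0.2766,  1.5062, -0.    ,  1.3607, -0.121 ]), 'qd': array([ 0.0011, -0.0006,  0.    , -0.001 , -0.0011,  0.0015]), 'effort': array([  0.0011, -41.6769, -24.5806,  -0.0002,   0.0109,   0.    ]), 'position': array([ 0.2441, -0.52  ,  0.2444]), 'ee_rot': array([-0.001 ,  0.976 ,  0.2176, -0.0001]), 'contact_force': array([-0.0861,  0.5895, -0.2481]), 'moment': array([-0.0316, -0.0213,  0.0016]), 'gripper_force': 0.0, 'width': 0.08595116869471525}
[[ 0.9053  0.4248 -0.0006]
 [ 0.4248 -0.9053  0.0018]
 [ 0.0002 -0.0019 -1.    ]]
top 470.52514269280715 cam [ 0.4194 -0.0091  1.777 ]
carrier [(0.69, array([212., 219.]), array([0.5141, 0.2266]))]
bush_l [(0.94, array([192., 218.]), array([0.5177, 0.3019])), (0.9, array([225., 225.]), array([0.4914, 0.1775]))]
bush_r [(0.94, array([192., 218.]), array([0.5177, 0.3019])), (0.9, array([225., 225.]), array([0.4914, 0.1775]))]
dowel [(0.87, array([318., 225.]), array([ 0.4842, -0.1721])), (0.53, array([401., 189.]), array([ 0.6167, -0.4898]))]
dowel_end_a [(0.73, array([365., 221.]), array([ 0.497 , -0.
[... 1136 characters left out ...]
y([ 0.4753, -0.0144])), (0.69, array([182., 206.]), array([ 0.5107, -0.3394]))]
dowel_end_b [(0.94, array([284., 200.]), array([ 0.4753, -0.0144])), (0.69, array([182., 206.]), array([ 0.5107, -0.3394]))]
dowel_mid [(0.56, array([232., 200.]), array([ 0.4793, -0.1832]))]
last_a [(0.87, array([144., 177.]), array([ 0.3748, -0.4994])), (0.57, array([298., 263.]), array([0.7342, 0.036 ]))]
clog [(0.94, array([444., 194.]), array([0.4291, 0.5091]))]
tin [(0.8, array([288., 188.]), array([ 0.4135, -0.0033])), (0.68, array([230., 202.]), array([ 0.4875, -0.1868]))]
hammer [(0.64, array([186., 252.]), array([ 0.7048, -0.2911]))]
brush []
tape [(0.66, array([126., 233.]), array([ 0.6345, -0.4859]))]
```

```bash
python3 - <<'E'
import cv2,numpy as np
t=cv2.imread('pics/top0.png')[130:300,100:430]; s=cv2.imread('pics/scene0.png')[150:290,90:500]
t=cv2.resize(t,None,fx=1.7,fy=1.7,interpolation=2); s=cv2.resize(s,None,fx=1.9,fy=1.9,interpolation=2)
h=np.zeros((t.shape[0]+s.shape[0],800,3),np.uint8); h[:t.shape[0],:t.shape[1]]=t; h[t.shape[0]:,:s.shape[1]]=s
cv2.imwrite('pics/both0.png',h); print(h.shape)
E
```

```text
(555, 800, 3)
```

View pics/both0.png

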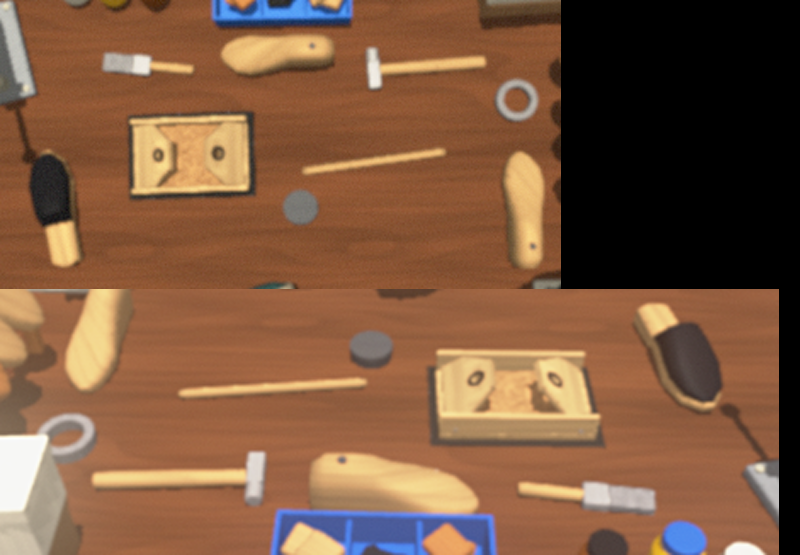

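The top picture shows the carrier near (212,219) with both boards half raised, and the dowel running from (275,232) to (365,221). The tin, lasts, hammer, brush and tape are clear of the line between them. The top view is coarse, about 4 mm per pixel, so I'll go over the carrier and look with the wrist camera.

```bash
python3 -m creep '[[0,0.1,-0.1,-0.02,-0.02],[0,0.17,-0.17,-0.03,-0.044],[0,0.24,-0.24,-0.04,-0.068],[0,0.31,-0.31,-0.05,-0.09],[0,0.38,-0.38,-0.06,-0.113],[0,0.45,-0.45,-0.08,-0.136],[0,0.5,-0.5,-0.1,-0.159],[0,0.56,-0.566,-0.1,-0.181],[0,0.56,-0.566,-0.1,-0.181],[0,0.56,-0.566,-0.1,-0.181]]' 40; python3 - <<'E'
from h import *
np.set_printoptions(precision=4,suppress=True)
s,R=tool(); print(s['clock'],s['position'],s['width'],s['contact_force'],(R.inv().apply(np.array([0.505,0.235,0.30])-s['position'])/0.5)); print(R.as_matrix())
E
```

```text
clock: 2.4
position: [0.3777, -0.1444, 0.2956]
ee_rot: [0.001, 0.704, 0.71, -0.0]
contact_force: [0.6, -0.8, -0.0]
width: -0.0005
gripper_force: 0.0
2.4 [ 0.3777 -0.1444  0.2956] -0.0005144338170592071 [ 0.5605 -0.7753 -0.0042] [ 0.7567  0.2607 -0.0096]
[[-0.0081  1.      0.0005]
 [ 1.      0.0081 -0.0012]
 [-0.0012  0.0005 -1.    ]]
```

```bash
python3 -m creep '[[0,0.08,0.03,0,0],[0,0.17,0.06,0,0],[0,0.26,0.09,0,0],[0,0.35,0.12,0,0],[0,0.44,0.15,0,0],[0,0.53,0.18,0,0],[0,0.62,0.22,0,0],[0,0.70,0.25,0,0],[0,0.757,0.26,-0.01,0],[0,0.757,0.26,-0.01,0]]'; python3 - <<'E'
from h import *
np.set_printoptions(precision=4,suppress=True)
s,R=tool(); print(s['position'],s['qpos'])
d=cam('wrist'); save(d,'w1.png'); print(d['fx'],d['cx'],d['cy'],d['R'],-d['R'].T@d['t'])
for l in ['carrier','bush_l','board_l']:
    r=eyes.place_of('wrist',l); print(l,[(round(float(e['confidence']),2),np.round(e['centre'],1)) for e in r[:3]])
E
```

```text
clock: 3.4
position: [0.5078, 0.2352, 0.2995]
ee_rot: [-0.0, 0.705, 0.709, 0.0]
contact_force: [-0.5, -0.6, 0.2]
width: 0.0002
gripper_force: 0.0
[0.5078 0.2352 0.2995] [0.309  0.2269 1.4395 0.0008 1.4746 0.3036]
325.19226210127806 280.3422309016847 212.10076239658372 [[ 1.      0.0042  0.0002]
 [ 0.004  -0.9633  0.2685]
 [ 0.0013 -0.2685 -0.9633]] [0.5067 0.3041 0.428 ]
carrier []
bush_l [(0.9, array([280.5, 239.3])), (0.86, array([278.3, 139.1]))]Traceback (most recent call last):
  File "<stdin>", line 6, in <module>
ValueError: it knows: brush, bush, carrier, clog, dowel, dowel_end, dowel_mid, hammer, last, tape, tin
```

View pics/w1.png

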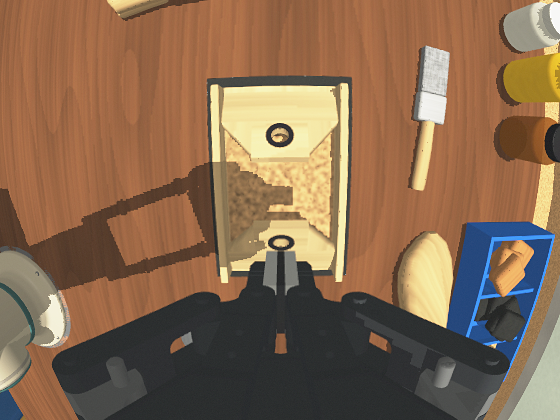

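Here image right is world +x and up is +y. The upper bush is at (279,135) and the lower one at (281,242), with the side-wall tops at the left and right of the tray. I'll zoom in to fit the carrier pose.

```bash
python3 - <<'E'
import cv2
i=cv2.imread('pics/w1.png')[68:288,195:365]; i=cv2.resize(i,None,fx=2.7,fy=2.7,interpolation=cv2.INTER_CUBIC)
for k in range(0,170,20): cv2.putText(i,str(195+k),(int(k*2.7),8),0,.3,(0,0,255)); cv2.line(i,(int(k*2.7),0),(int(k*2.7),12),(0,0,255))
for k in range(0,220,20): cv2.putText(i,str(68+k),(0,int(k*2.7)),0,.3,(0,0,255)); cv2.line(i,(0,int(k*2.7)),(12,int(k*2.7)),(0,0,255))
cv2.imwrite('pics/w1z.png',i)
E
```

```text
(no output)
```

View pics/w1z.png

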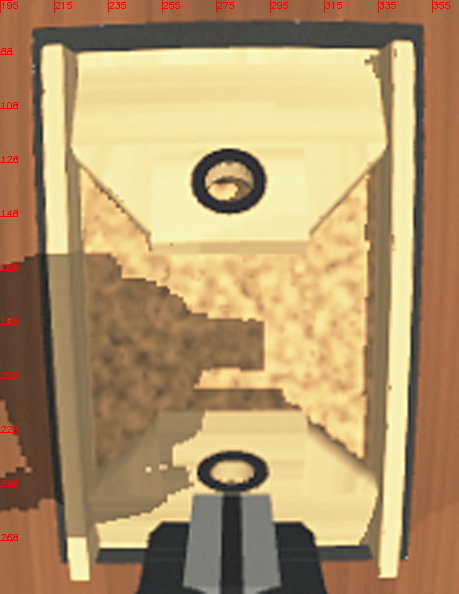

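```bash
cat > fit.py <<'E'
from h import *
from scipy.optimize import least_squares
np.set_printoptions(precision=4,suppress=True)
R=np.array([[1.,.0042,.0002],[.004,-.9633,.2685],[.0013,-.2685,-.9633]]); c=np.array([.5067,.3041,.428])
f,cx,cy=325.192,280.342,212.101
def fe(X):
    p=R@(X-c); th=np.arctan2(np.hypot(p[0],p[1]),p[2]); r=f*th/np.hypot(p[0],p[1]); return np.array([cx+r*p[0],cy+r*p[1]])
obs=[(210.9,84.7),(220.9,282.8),(348,83.2),(342.4,281.7),(279.8,135),(280.9,242.1),(250.6,155),(309.8,153.9),(254.3,219.9),(308,219.9)]
def bp(s,a,l,x): return [x,s*(.11-l*np.cos(a)+.012*np.sin(a)),.014+l*np.sin(a)+.012*np.cos(a)]
def pts(p):
    al,ar=p[3:5]
    L=[[-.08,.125,.052],[-.08,-.125,.052],[.08,.125,.052],[.08,-.125,.052],bp(1,al,.064,0),bp(-1,ar,.064,0),bp(1,al,.092,-.032),bp(1,al,.092,.032),bp(-1,ar,.092,-.032),bp(-1,ar,.092,.032)]
    Q=Rn.from_euler('z',p[2]).as_matrix(); return [Q@np.array(q)+[p[0],p[1],0] for q in L]
r=least_squares(lambda p:(np.array([fe(q) for q in pts(p)])-obs).ravel(),[.51,.23,0,.8,.8],loss='soft_l1')
print(r.x); print((np.array([fe(q) for q in pts(r.x)])-obs))
E
python3 fit.py
```

```text
[0.5074 0.2277 0.0152 0.6336 0.4818]
[[-0.9112 -0.097 ]
 [-0.0489  0.5979]
 [ 0.87   -0.1677]
 [-0.0046  0.4517]
 [ 0.1596 -1.6609]
 [ 0.2088 -5.4932]
 [-0.0953  0.1609]
 [ 0.0627  0.6116]
 [-0.8995  0.6653]
 [ 0.4382  0.0835]]
```

```bash
sed -i 's/def bp(s,a,l,x): return .*/def bp(s,a,l,x,t=.012): return [x,s*(.11-l*np.cos(a)+t*np.sin(a)),.014+l*np.sin(a)+t*np.cos(a)]/; s/bp(-1,ar,.092,-.032),bp(-1,ar,.092,.032)/bp(-1,ar,.092,-.032,0),bp(-1,ar,.092,.032,0)/' fit.py
cat >> fit.py <<'E'
Q=Rn.from_euler('z',r.x[2]).as_matrix()
for s,a in((1,r.x[3]),(-1,r.x[4])): print('edge inner',Q@np.array(bp(s,a,.092,0,0))+[r.x[0],r.x[1],0],'upright',Q@np.array(bp(s,1.571,.092,0,0))+[r.x[0],r.x[1],0])
E
python3 fit.py
```

```text
[0.5074 0.2278 0.0151 0.632  0.5995]
[[-0.9048 -0.1791]
 [-0.0639  0.533 ]
 [ 0.8768 -0.238 ]
 [-0.0092  0.3958]
 [ 0.163  -1.6765]
 [ 0.2569 -0.0065]
 [-0.0843  0.1588]
 [ 0.0557  0.6146]
 [-0.8137  0.2546]
 [ 0.3391 -0.3211]]
edge inner [0.5068 0.2636 0.0684] upright [0.5057 0.3378 0.106 ]
edge inner [0.5079 0.1938 0.0659] upright [0.509  0.1178 0.106 ]
```

```bash
python3 -m creep '[[0,-0.013,0,0.08,-0.0015],[0,-0.013,0,0.16,-0.0015],[0,-0.013,0,0.24,-0.0015],[0,-0.013,0,0.32,-0.0015],[0,-0.013,0,0.39,-0.0015],[0,-0.013,0,0.44,-0.0015],[0,-0.013,0,0.467,-0.0015],[0,-0.013,0,0.467,-0.0015]]'; python3 -m creep '[[0,0.016,0,0,0],[0,0.032,0,0,0],[0,0.048,0,0,0],[0,0.054,0,-0.008,0]]'; python3 -c "
from h import *
s,R=tool();print(s['position'],R.as_matrix()[:,0],s['contact_force'])"
```

```text
clock: 4.35
position: [0.504, 0.2245, 0.0648]
ee_rot: [-0.001, 0.703, 0.711, -0.003]
contact_force: [0.4, -0.6, 0.1]
width: 0.0004
gripper_force: 0.0
clock: 4.75
position: [0.5062, 0.2528, 0.0717]
ee_rot: [0.003, 0.701, 0.713, -0.001]
contact_force: [2.2, -6.9, 0.6]
width: -0.0001
gripper_force: 4.0
[0.50617733 0.25276366 0.07168502] [-0.01784994  0.99982814 -0.00500735] [ 2.15481208 -6.85406951  0.59836508]
```

```bash
python3 -m creep '[[0,0.014,0,-0.016,0],[0,0.028,0,-0.028,0],[0,0.043,0,-0.038,0],[0,0.060,0,-0.048,0],[0,0.076,0,-0.055,0],[0,0.094,0,-0.061,0],[0,0.111,0,-0.064,0],[0,0.127,0,-0.066,0],[0,0.142,0,-0.067,0],[0,0.148,0,-0.067,0]]';python3 -m creep '[[0,0.002,0,0,0],[0,0.002,0,0,0]]'
```

```text
clock: 5.75
position: [0.5044, 0.3269, 0.1048]
ee_rot: [0.002, 0.701, 0.713, -0.001]
contact_force: [2.2, -13.6, 10.0]
width: 0.0002
gripper_force: 7.0
clock: 5.95
position: [0.5044, 0.3268, 0.1048]
ee_rot: [0.002, 0.701, 0.713, -0.002]
contact_force: [0.3, -10.5, 7.9]
width: 0.0004
gripper_force: 5.5
```

```bash
python3 -m creep '[[0,0.006,0,0,0],[0,0.010,0,0,0],[0,0.010,0,0,0]]'; python3 -m creep '[[0,-0.03,0,-0.05,0],[0,-0.10,0,-0.05,0],[0,-0.18,0,-0.02,0],[0,-0.216,0,0.04,0],[0,-0.216,0,0.08,0],[0,-0.216,0,0.08,0]]';python3 -c "
from h import *
s,R=tool();print(s['position'],R.as_matrix()[:,0],s['contact_force'])"
```

```text
clock: 6.25
position: [0.5044, 0.3272, 0.1048]
ee_rot: [0.005, 0.701, 0.714, -0.005]
contact_force: [2.1, -22.3, 10.9]
width: 0.0
gripper_force: 11.3
clock: 6.85
position: [0.5032, 0.226, 0.0614]
ee_rot: [-0.002, 0.703, 0.712, -0.002]
contact_force: [-0.9, 0.3, 0.8]
width: 0.0002
gripper_force: 0.0
[0.50315818 0.22598657 0.0613875 ] [-1.28759989e-02  9.99917056e-01 -3.00417227e-04] [-0.85561696  0.28190699  0.7763957 ]
```

```bash
python3 -m creep '[[0,-0.016,0,0,0],[0,-0.032,0,0,0],[0,-0.042,0,0,0],[0,-0.048,0,-0.004,0]]'; python3 -m creep '[[0,-0.008,0,-0.010,0],[0,-0.020,0,-0.024,0],[0,-0.034,0,-0.036,0],[0,-0.048,0,-0.046,0],[0,-0.064,0,-0.056,0],[0,-0.082,0,-0.064,0],[0,-0.099,0,-0.070,0],[0,-0.117,0,-0.074,0],[0,-0.135,0,-0.076,0],[0,-0.148,0,-0.076,0]]';python3 -m creep '[[0,-0.006,0,0,0],[0,-0.010,0,0,0],[0,-0.016,0,0,0],[0,-0.016,0,0,0]]'
```

```text
clock: 7.25
position: [0.5065, 0.2028, 0.067]
ee_rot: [-0.0, 0.702, 0.712, 0.001]
contact_force: [0.1, 4.6, -1.1]
width: 0.0
gripper_force: 2.2
clock: 8.25
position: [0.5074, 0.128, 0.1047]
ee_rot: [-0.0, 0.702, 0.712, 0.001]
contact_force: [1.0, 20.7, 5.4]
width: -0.0002
gripper_force: 10.7
clock: 8.65
position: [0.5074, 0.1277, 0.1048]
ee_rot: [-0.005, 0.704, 0.71, 0.006]
contact_force: [1.0, 27.1, 3.1]
width: 0.0
gripper_force: 13.6
```

```bash
python3 -m creep '[[0.3,0.04,0,-0.03,0],[0.3,0.04,0,-0.12,0],[0.3,0,0,-0.22,0],[0.3,-0.1,0,-0.32,0],[0.3,-0.18,0,-0.36,0],[0.3,-0.18,0,-0.36,0]]' ; python3 - <<'E'
from h import *
np.set_printoptions(precision=4,suppress=True)
s,R=tool(); print(s['position'],R.as_matrix()[:,0],s['width'])
d=cam('wrist'); save(d,'w2.png'); print(repr(d['R']),-d['R'].T@d['t'])
for l in ['bush','dowel_end','dowel_mid']:
    r=eyes.place_of('wrist',l); print(l,[(round(float(e['confidence']),2),np.round(e['centre'],1)) for e in r[:3]])
E
```

```text
clock: 9.25
position: [0.5083, 0.0261, 0.2866]
ee_rot: [0.002, 0.703, 0.711, -0.001]
contact_force: [0.6, 0.4, 0.3]
width: 0.0257
gripper_force: 0.0
[0.5083 0.0261 0.2866] [-0.0122  0.9999 -0.0044] 0.025727491425952508
array([[ 0.9999,  0.0111,  0.0016],
       [ 0.0103, -0.9618,  0.2736],
       [ 0.0046, -0.2735, -0.9619]]) [0.5065 0.0957 0.4147]
bush [(0.8, array([281.2, 108.2]))]
dowel_end [(0.96, array([249.2, 209.7]))]
dowel_mid [(0.88, array([264.5, 311.6]))]
```

View pics/w2.png

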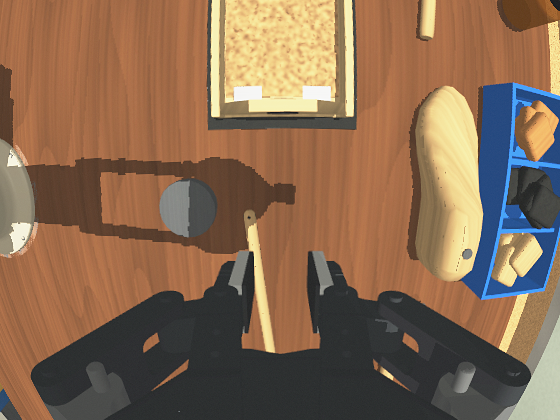

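The picture shows board_r upright, its top strip at about columns 248-316, row 105. The near dowel end is at (249,211), and the tin is at (188,208), untouched.

```bash
cat >> h.py <<'E'
def fray(d,px):
    u=np.array([px[0]-d['cx'],px[1]-d['cy']]); r=np.hypot(*u); th=r/d['fx']
    v=np.array([*(u/max(r,1e-9)*np.sin(th)),np.cos(th)]); return d['R'].T@v
def fplane(d,px,z):
    v=fray(d,px); c=-d['R'].T@d['t']; return c+v*(z-c[2])/v[2]
def fproj(d,X):
    p=d['R']@np.array(X)+d['t']; h=np.hypot(p[0],p[1]); r=d['fx']*np.arctan2(h,p[2])/h; return np.array([d['cx']+r*p[0],d['cy']+r*p[1]])
E
python3 - <<'E'
from h import *
np.set_printoptions(precision=4,suppress=True)
d=cam('wrist')
print('end',fplane(d,(249.2,209.7),.008),'mid',fplane(d,(264.5,311.6),.008))
g=cv2.cvtColor(np.array(d['frame']),cv2.COLOR_RGB2GRAY)
for r in (101,105,109,112): print(r,g[r,228:336].tolist())
for l in['dowel_end','dowel_mid']:
  t=cam('top'); print(l,[onplane(t,e['centre'],.008) for e in eyes.place_of('top',l)[:2]])
E
```

```text
end [ 0.4656 -0.0106  0.008 ] mid [ 0.4846 -0.1642  0.008 ]
101 [194, 197, 197, 196, 192, 182, 178, 174, 248, 245, 245, 245, 245, 245, 245, 245, 245, 245, 245, 245, 246, 246, 246, 246, 246, 246, 246, 246, 246, 246, 246, 246, 246, 246, 246, 245, 234, 232, 233, 233, 232, 232, 229, 229, 229, 233, 234, 237, 236, 235, 231, 232, 230, 230, 229, 230, 230, 233, 234, 235, 235, 238, 239, 239, 237, 236, 236, 236, 235, 236, 235, 235, 234, 234, 234, 234, 235, 246, 247, 246, 246, 246, 246, 246, 246, 246, 246, 246, 246, 246, 246, 246, 246, 246, 246, 246, 246, 246, 246, 246, 246, 246, 246, 247, 249, 196, 156, 157]
105 [241, 241, 241, 241, 241, 239, 238, 239, 228, 226, 217, 218, 211, 197, 196, 183, 173, 156, 145, 143, 137, 130, 152, 240, 237, 236, 236, 236, 235, 236, 236, 236, 236, 236, 236, 236, 236, 236, 236, 236, 236, 236, 236, 237, 237, 237, 237, 237, 237, 237, 238, 238, 238, 238, 238, 238, 238, 238, 238, 238, 238, 238, 239, 238, 238, 238, 238, 238, 238, 237, 237, 237, 237, 237, 237, 236, 237, 237, 237, 237, 237, 236, 237, 237, 237, 236, 236, 236, 237, 237, 238, 230, 167, 158, 167, 169, 176, 183, 
[... 566 characters left out ...]
32, 132, 134, 132, 132, 132]
112 [120, 125, 125, 122, 120, 120, 118, 121, 121, 122, 122, 122, 125, 126, 129, 132, 131, 131, 128, 127, 128, 125, 136, 245, 238, 236, 236, 236, 236, 236, 236, 236, 236, 236, 236, 236, 236, 236, 236, 236, 237, 236, 236, 237, 236, 236, 236, 237, 236, 237, 236, 236, 237, 236, 236, 236, 236, 236, 236, 236, 236, 236, 236, 236, 236, 236, 236, 236, 237, 237, 236, 236, 236, 236, 237, 236, 237, 236, 236, 236, 236, 237, 236, 236, 236, 236, 237, 237, 237, 236, 239, 226, 155, 128, 132, 132, 129, 129, 127, 126, 128, 128, 127, 129, 128, 128, 126, 124]
dowel_end [array([ 0.4749, -0.0197,  0.008 ]), array([0.3879, 0.5137, 0.008 ])]
dowel_mid [array([ 0.4902, -0.1752,  0.008 ])]
```

```bash
python3 -m creep '[[0.5,-0.08,0,0,0],[0.5,-0.17,-0.01,0,0],[0.5,-0.26,-0.02,0,0.003],[0.5,-0.35,-0.03,0,0.006],[0.5,-0.44,-0.035,0,0.009],[0.5,-0.53,-0.04,0,0.012],[0.5,-0.60,-0.04,0,0.012],[0.5,-0.64,-0.04,0.03,0.012],[0.5,-0.64,-0.04,0.06,0.012],[0.5,-0.64,-0.04,0.06,0.012]]'; python3 - <<'E'
from h import *
np.set_printoptions(precision=4,suppress=True)
s,R=tool(); print(s['position'],R.as_matrix()[:,0],s['width'])
d=cam('wrist'); save(d,'w3.png'); 
for l in ['dowel_end','dowel_mid']:
    r=eyes.place_of('wrist',l); print(l,[(round(float(e['confidence']),2),np.round(e['centre'],1),fplane(d,e['centre'],.008)) for e in r[:3]])
r=eyes.regions_of('wrist','dowel')
for e in r[:2]:
    print(e['confidence'],e['bbox']); m=e['mask']; 
    for row in range(0,420,30):
        c=np.where(m[row])[0]
        if len(c): print(row,c.min(),c.max(),fplane(d,(c.mean(),row),.008))
E
```

```text
clock: 10.7
position: [0.4919, -0.2884, 0.2505]
ee_rot: [-0.004, 0.728, 0.685, -0.0]
contact_force: [-0.4, 1.3, -0.1]
width: 0.043
gripper_force: 0.0
[ 0.4919 -0.2884  0.2505] [0.0607 0.9981 0.0048] 0.04296518818240696
dowel_end [(0.64, array([295.4, 221. ]), array([ 0.5047, -0.3338,  0.008 ]))]
dowel_mid [(0.85, array([268.9,  87.3]), array([ 0.4836, -0.176 ,  0.008 ]))]
0.95 [247.0, 0.3, 303.4, 222.9]
0 249 261 [ 0.474  -0.0678  0.008 ]
30 254 266 [ 0.4777 -0.1069  0.008 ]
60 260 272 [ 0.4823 -0.1438  0.008 ]
90 266 278 [ 0.4869 -0.1794  0.008 ]
120 271 284 [ 0.4909 -0.2141  0.008 ]
150 276 290 [ 0.495  -0.2487  0.008 ]
180 282 295 [ 0.4993 -0.2839  0.008 ]
210 288 300 [ 0.5037 -0.3201  0.008 ]
```

View pics/w3.png

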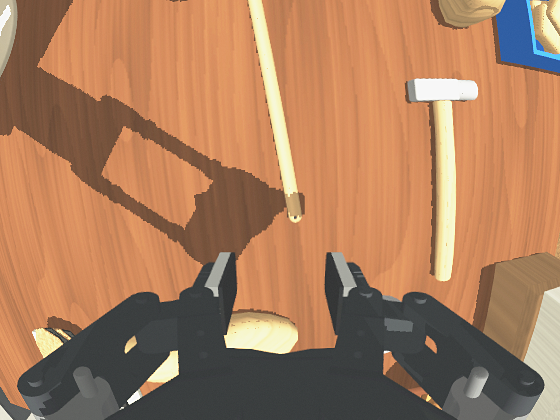

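The rear dowel end is at (295,221), and the dowel heads 96.7° towards the carrier. I'll go down to a hover first and correct the pose there.

```bash
python3 -m creep '[[0.5,-0.028,0.021,0.08,-0.015],[0.5,-0.028,0.021,0.16,-0.0283],[0.5,-0.028,0.021,0.24,-0.0283],[0.5,-0.028,0.021,0.32,-0.0283],[0.5,-0.028,0.021,0.36,-0.0283],[0.5,-0.028,0.021,0.38,-0.0283],[0.5,-0.028,0.021,0.38,-0.0283],[0.5,-0.028,0.021,0.38,-0.0283]]'; python3 - <<'E'
from h import *
np.set_printoptions(precision=4,suppress=True)
s,R=tool(); print(s['position'],R.as_matrix(),s['width'],s['contact_force'])
d=cam('wrist'); save(d,'w4.png')
r=eyes.regions_of('wrist','dowel')
for e in r[:1]:
    print(e['confidence'],e['bbox']); m=e['mask']; P=[]
    for row in range(0,420,3):
        c=np.where(m[row])[0]
        if len(c)>4: P.append(fplane(d,(c.mean(),row),.008))
    P=np.array(P); k=np.polyfit(P[:,1],P[:,0],1); print(k,P[:,1].min(),P[:,1].max(),'x at -.303',np.polyval(k,-.303),'heading',90-np.degrees(np.arctan(k[0])))
print(R.inv().apply(np.array([np.polyval(k,-.303),-.303,.017])-s['position'])/.5)
E
```

```text
clock: 11.7
position: [0.504, -0.3051, 0.0658]
ee_rot: [0.001, 0.664, 0.747, 0.0]
contact_force: [0.7, -0.6, 0.3]
width: 0.0428
gripper_force: 0.0
[ 0.504  -0.3051  0.0658] [[-0.1173  0.9931  0.0023]
 [ 0.9931  0.1174 -0.0018]
 [-0.0021  0.0021 -1.    ]] 0.04282697488696722 [ 0.6876 -0.6475  0.3405]
0.62 [260.6, 1.2, 293.6, 280.3]
[-0.1215  0.4648] -0.3347522339455503 -0.16319713739153197 x at -.303 0.5015732681188025 heading 96.9276152745852
[ 0.0048 -0.0044  0.0975]
```

```bash
python3 -m creep '[[0.5,0.004,-0.004,0.05,0],[0.5,0.004,-0.004,0.08,0],[0.5,0.004,-0.004,0.0975,0],[0.5,0.004,-0.004,0.0975,0]]'; python3 -m creep '[[0.15,0,0,0,0],[0.1,0,0,0,0],[0,0,0,0,0],[0,0,0,0,0],[0,0,0,0,0],[0,0,0,0,0]]' 100
```

```text
clock: 12.2
position: [0.5005, -0.3028, 0.0154]
ee_rot: [-0.0, 0.665, 0.747, -0.0]
contact_force: [0.3, 0.7, -0.7]
width: 0.043
gripper_force: 0.0
clock: 12.8
position: [0.5014, -0.3035, 0.017]
ee_rot: [0.001, 0.665, 0.747, 0.0]
contact_force: [-0.2, 1.5, 7.4]
width: 0.0124
gripper_force: 98.1
```

The jaws read 12.4 mm on a 16 mm dowel. The tips may be gripping above its middle, so I'll open, feel for the bench and regrip lower.

```bash
python3 -m creep '[[0.3,0,0,0,0],[0.3,0,0,0,0],[0.3,0,0,0,0],[0.3,0,0,0,0]]' 40; python3 -m creep '[[0.3,0,0,0.004,0],[0.3,0,0,0.006,0],[0.3,0,0,0.006,0]]';  python3 -m creep '[[0.3,0,0,0.004,0],[0.3,0,0,0.006,0],[0.3,0,0,0.006,0]]'
```

```text
clock: 13.2
position: [0.5004, -0.3028, 0.0153]
ee_rot: [-0.0, 0.665, 0.747, -0.0]
contact_force: [-0.3, 0.6, -0.7]
width: 0.0257
gripper_force: 0.0
clock: 13.5
position: [0.5007, -0.3029, 0.0139]
ee_rot: [0.0, 0.664, 0.747, -0.0]
contact_force: [-2.1, 2.0, 11.1]
width: 0.0259
gripper_force: 5.0
clock: 13.8
position: [0.5008, -0.303, 0.0138]
ee_rot: [0.001, 0.664, 0.747, -0.0]
contact_force: [-5.5, 3.6, 29.0]
width: 0.0257
gripper_force: 14.4
```

```bash
python3 -m creep '[[0.3,0,0,-0.0125,0],[0.3,0,0,-0.0125,0]]' 50; python3 -m creep '[[0,0,0,0,0],[0,0,0,0,0],[0,0,0,0,0],[0,0,0,0,0]]' 50;  python3 -m creep '[[0,0,0,-0.03,0],[0,0,0,-0.06,0],[0,0,0,-0.09,0],[0,0,0,-0.12,0],[0,0,0,-0.145,0],[0,0,0,-0.145,0],[0,0,0,-0.145,0]]'
python3 - <<'E'
from h import *
np.set_printoptions(precision=4,suppress=True)
s,R=tool(); print(s['position'],R.as_matrix(),s['width'],s['contact_force'],s['moment'])
d=cam('wrist'); t=cam('scene'); a=np.array(d['frame'])[:300,200:380]; b=np.array(t['frame'])[130:290,130:430]
a=cv2.resize(a,None,fx=1.6,fy=1.6,interpolation=2); b=cv2.resize(b,None,fx=1.6,fy=1.6,interpolation=2)
h=np.zeros((480,780,3),np.uint8); h[:480,:288]=a; h[:256,290:770]=b; cv2.imwrite('pics/g1.png',h[:,:,::-1])
for c,dd in(('scene',t),('top',cam('top'))):
  for l in('dowel_end','dowel_mid'):
    for e in eyes.place_of(c,l)[:2]: print(c,l,round(e['confidence'],2),e['centre'],onplane(dd,e['centre'],.08))
E
```

```text
clock: 14.0
position: [0.5012, -0.3033, 0.0167]
ee_rot: [0.001, 0.665, 0.747, 0.0]
contact_force: [0.6, -0.0, 0.2]
width: 0.0255
gripper_force: 0.0
clock: 14.4
position: [0.5008, -0.3029, 0.0159]
ee_rot: [0.0, 0.665, 0.747, 0.0]
contact_force: [-0.0, 1.8, 6.3]
width: 0.014
gripper_force: 48.7
clock: 15.1
position: [0.5004, -0.3027, 0.0877]
ee_rot: [-0.0, 0.665, 0.747, -0.0]
contact_force: [-0.8, 0.2, -0.7]
width: 0.0137
gripper_force: 48.8
[ 0.5004 -0.3027  0.0877] [[-0.1168  0.9932 -0.0006]
 [ 0.9932  0.1168  0.0003]
 [ 0.0004 -0.0005 -1.    ]] 0.013726220354724029 [-0.7726  0.2094 -0.7165] [-0.1155 -0.0086 -0.013 ]
scene dowel_end 0.78 [179.5, 189.6] [ 0.5128 -0.3358  0.08  ]
scene dowel_end 0.73 [287.2, 183.5] [ 0.4745 -0.0026  0.08  ]
scene dowel_mid 0.91 [231.4, 181.7] [ 0.471  -0.1789  0.08  ]
top dowel_end 0.62 [275.5, 231.5] [ 0.4616 -0.0118  0.08  ]
top dowel_mid 0.87 [319.5, 225.2] [ 0.4815 -0.1709  0.08  ]
top dowel_mid 0.68 [404.7, 250.6] [ 0.385  -0.4745  0.08  ]
```

View pics/g1.png

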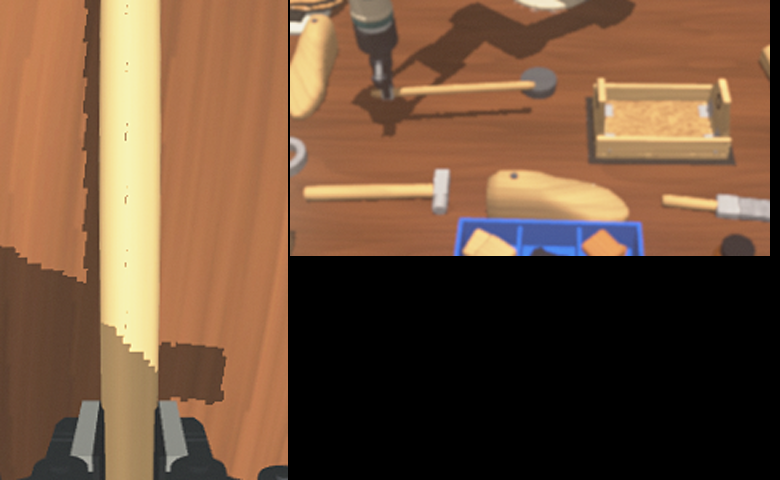

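The scene shows both boards upright and the dowel lifted and about level, with its leading end near (287,184). Next I check the droop and the hole position in the same cameras.

```bash
cat > chk.py <<'E'
from h import *
np.set_printoptions(precision=4,suppress=True)
def line3(d,col,row,p0,u):   # intersect ray with vertical plane through p0 dir u
    r=d['R'].T@np.array([(col-d['cx'])/d['fx'],(row-d['cy'])/d['fy'],1.]); c=-d['R'].T@d['t']
    n=np.array([u[1],-u[0],0]); return c+r*(n@(p0-c))/(n@r)
def run():
    s,R=tool(); p=s['position']; u=R.as_matrix()[:,0]; print('tcp',p,u)
    d=cam('scene'); e=[e for e in eyes.regions_of('scene','dowel')][0]; print(e['confidence'],e['bbox']); m=e['mask']; Q=[]
    for c in range(560):
        r=np.where(m[:,c])[0]
        if 3<len(r)<9: Q.append(line3(d,c,r.mean(),p,u))
    Q=np.array(Q); k=np.polyfit(Q[:,1],Q[:,2],1); print('scene z fit slope',k[0],'z at tcp',np.polyval(k,p[1]),'range y',Q[:,1].min(),Q[:,1].max(),'tip z',np.polyval(k,Q[:,1].max()))
    t=cam('top'); e=eyes.regions_of('top','dowel')[0]; m=e['mask']; print(e['confidence'],e['bbox']); Q=[]
    for c in range(560):
        r=np.where(m[:,c])[0]
        if 2<len(r)<9: Q.append(onplane(t,(c,r.mean()),p[2]-.008))
    Q=np.array(Q);k=np.polyfit(Q[:,1],Q[:,0],1); print('top slope',k[0],'tool slope',u[0]/u[1],'x at tcp',np.polyval(k,p[1]),'yrange',Q[:,1].min(),Q[:,1].max())
    return d,t
if __name__=='__main__':
    d,t=run()
    w=dict(R=np.array([[.9999,.0111,.0016],[.0103,-.9618,.2736],[.0046,-.2735,-.9619]]),fx=325.192,cx=280.342,cy=212.101); w['t']=-w['R']@np.array([.5065,.0957,.4147])
    print('board top L,R',fplane(w,(250.5,109),.106),fplane(w,(319.3,109),.106))
    for c,dd in(('scene',d),('top',t)):
        for e in eyes.place_of(c,'bush')[:2]: print(c,e['confidence'],e['centre'],onplane(dd,e['centre'],.078))
    Rz=Rn.from_euler('z',.0151).as_matrix()
    for y in(.116,-.116):
        X=Rz@[0,y,.078]+[.5074,.2276,0]; print('bush pred',X,'scene',proj(d,X),'top',proj(t,X))
    cv2.imwrite('pics/s2.png',cv2.resize(np.array(d['frame'])[170:245,300:410,::-1],None,fx=6,fy=6,interpolation=2))
E
python3 chk.py
```

```text
tcp [ 0.5004 -0.3027  0.0878] [-0.1167  0.9932  0.0006]
0.56 [181.4, 181.9, 286.1, 187.6]
scene z fit slope -0.0060802714709221155 z at tcp 0.07904226130216507 range y -0.28955262760820616 -0.03181115387833341 tip z 0.07739527358140537
0.54 [277.6, 222.1, 345.7, 233.4]
top slope -0.11495042629329896 tool slope -0.11754300321183558 x at tcp 0.498800012084278 yrange -0.24511267297801087 -0.02452598448530435
board top L,R [0.4789 0.108  0.106 ] [0.5434 0.1089 0.106 ]
scene 0.89 [398.2, 195.2] [0.5165 0.3376 0.078 ]
scene 0.5 [325.3, 192.0] [0.5085 0.1159 0.078 ]
top 0.76 [177.6, 219.3] [0.5118 0.3413 0.078 ]
top 0.76 [238.6, 222.7] [0.4957 0.1209 0.078 ]
bush pred [0.5056 0.3436 0.078 ] scene [399.6654 192.8467] top [176.9768 221.0134]
bush pred [0.5092 0.1116 0.078 ] scene [323.9158 192.123 ] top [241.1306 218.9328]
```

View pics/s2.png

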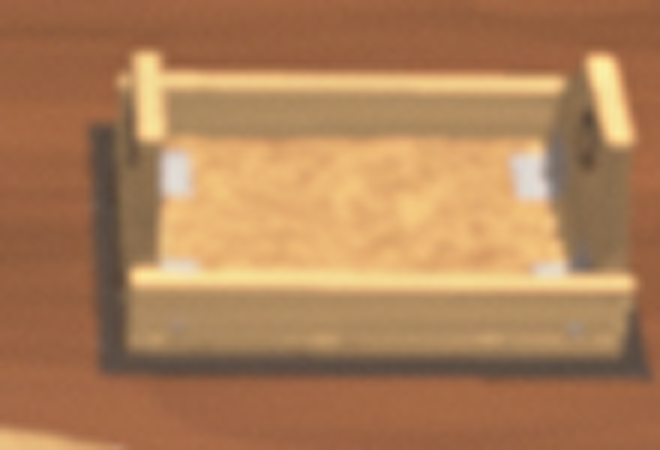

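```bash
python3 -m creep '[[0,0,0,-0.05,0],[0,0,0,-0.11,0],[0,0,0,-0.17,0],[0,0.04,0,-0.23,0],[0,0.08,0.01,-0.29,0],[0,0.13,0.02,-0.35,0],[0,0.18,0.03,-0.41,0],[0,0.24,0.03,-0.46,0.004],[0,0.30,0.04,-0.48,0.01],[0,0.36,0.05,-0.48,0.016]]'; python3 -c "
from h import *
s,R=tool();print(s['position'],R.as_matrix()[:,0],R.inv().apply([.508-s['position'][0],.16-s['position'][1],.325-s['position'][2]])/.5,s['width'])"
```

```text
clock: 16.75
position: [0.505, -0.1203, 0.3307]
ee_rot: [0.002, 0.702, 0.712, 0.001]
contact_force: [1.0, 0.1, -1.1]
width: 0.0141
gripper_force: 48.9
[ 0.50499267 -0.12031442  0.3307328 ] [-0.01465206  0.99989093 -0.00185644] [0.56050085 0.014181   0.01048947] 0.014068552296729235
```

```bash
python3 -m creep '[[0,0.06,0,0,0],[0,0.13,0,0,0],[0,0.20,0.01,0,0],[0,0.27,0.014,0,0],[0,0.34,0.014,0,0],[0,0.41,0.014,0.01,0],[0,0.48,0.014,0.01,0],[0,0.53,0.014,0.01,0],[0,0.56,0.014,0.01,0],[0,0.56,0.014,0.01,0]]'; python3 -m creep '[[0,0,0,0,0],[0,0,0,0,0],[0,0,0,0,0]]';  python3 - <<'E'
from h import *
np.set_printoptions(precision=5,suppress=True)
s,R=tool(); print(s['position'],R.as_matrix())
d=cam('wrist'); save(d,'w5.png'); np.savez('w5.npz',R=d['R'],t=d['t'],fx=d['fx'],cx=d['cx'],cy=d['cy']); print(-d['R'].T@d['t'])
i=np.array(d['frame'])[60:280,190:370,::-1]; i=cv2.resize(i,None,fx=2.7,fy=2.7,interpolation=2)
for k in range(0,220,20): cv2.putText(i,str(60+k),(0,int(k*2.7)),0,.3,(0,0,255))
for k in range(0,180,20): cv2.putText(i,str(190+k),(int(k*2.7),8),0,.3,(0,0,255))
cv2.imwrite('pics/w5z.png',i)
E
```

```text
clock: 17.75
position: [0.5065, 0.1603, 0.3232]
ee_rot: [-0.0, 0.7, 0.714, -0.0]
contact_force: [0.1, 0.1, -0.7]
width: 0.0138
gripper_force: 48.9
clock: 18.05
position: [0.5069, 0.1578, 0.3233]
ee_rot: [0.0, 0.702, 0.712, -0.0]
contact_force: [-0.1, 1.3, -1.0]
width: 0.014
gripper_force: 48.9
[0.50689 0.15775 0.32331] [[-0.01486  0.99989  0.00006]
 [ 0.99989  0.01486 -0.00057]
 [-0.00058  0.00005 -1.     ]]
[0.50516 0.22684 0.45167]
```

View pics/w5z.png

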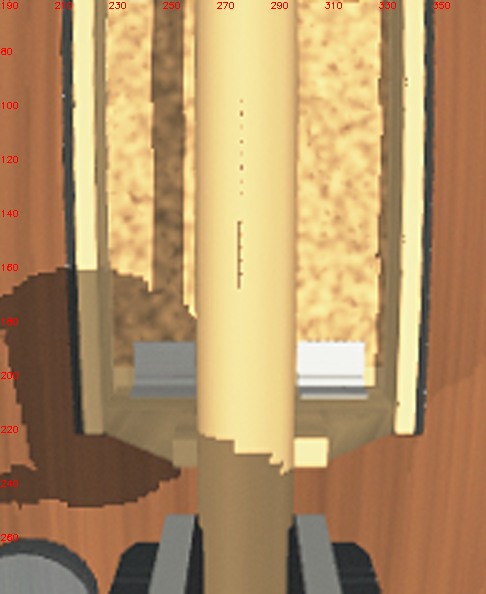

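Board_r's top strip spans columns 254-311 at rows 222-233, and the dowel is centred near column 281 over it. I'll compare the two in this one picture.

```bash
python3 - <<'E'
from h import *
from scipy.optimize import least_squares
np.set_printoptions(precision=4,suppress=True)
z=np.load('w5.npz'); d={k:z[k] for k in z}
im=cv2.imread('pics/w5.png').astype(float); 
print('row228',im[228,248:262,0].astype(int),im[228,304:318,0].astype(int))
for rw in (224,229,232):
    L=fplane(d,(253.7,rw),.106);R_=fplane(d,(311.3,rw),.106); print(rw,L,R_,(L+R_)/2)
for px in [(190+77/2.7,60+433/2.7),(190+422/2.7,60+433/2.7)]: print('side end outer',fplane(d,px,.052))
# dowel edges
E=[]
for row in range(2,215,6):
    g=cv2.GaussianBlur(im[row].astype(np.float32),(1,1),0)
    g=im[row].mean(1) if 0 else im[row,:,0]
    dl=np.abs(np.diff(g)); 
    l=255+np.argmax(dl[255:270]); r=291+np.argmax(dl[291:305]); E.append((row,l+1,r+1))
E=np.array(E,float); print(E[::5])
c=-d['R'].T@d['t']
def res(p): # axis: point at y=.16: x,z ; slopes dx/dy dz/dy
    P0=np.array([p[0],.16,p[1]]); u=np.array([p[2],1,p[3]]); u/=np.linalg.norm(u); o=[]
    for row,l,r in E:
        for px,sg in((l,-1),(r,1)):
            v=fray(d,(px-.5,row)); n=np.cross(u,v); n/=np.linalg.norm(n); n*=np.sign(n[0]) ; o.append(((c-P0)@n*1000 - sg*8))
    return o
f=least_squares(res,[.507,.315,-.015,0],loss='soft_l1',f_scale=.3); print(f.x,np.sqrt(np.mean(np.array(res(f.x))**2))); print(np.round(res(f.x),1)[::5])
E
```

```text
row228 [ 75  78  82  86  87  86  96 100  97  99  98  96  98  99] [181 179 179 179 180 182 169 103  87  86  86  80  77  73]
224 [0.4769 0.1157 0.106 ] [0.5413 0.1166 0.106 ] [0.5091 0.1162 0.106 ]
229 [0.4768 0.1098 0.106 ] [0.5416 0.1107 0.106 ] [0.5092 0.1103 0.106 ]
232 [0.4768 0.1063 0.106 ] [0.5417 0.1071 0.106 ] [0.5092 0.1067 0.106 ]
side end outer [0.4264 0.1026 0.052 ]
side end outer [0.5928 0.1048 0.052 ]
[[  2. 263. 300.]
 [ 32. 263. 300.]
 [ 62. 258. 305.]
 [ 92. 258. 301.]
 [122. 258. 300.]
 [152. 258. 300.]
 [182. 263. 300.]
 [212. 263. 299.]]
[ 0.505   0.34   -0.0037 -0.2145] 0.694342569586879
[ 0.3 -0.1  0.7  0.2 -0.9  0.1 -0.6  0.1 -0.4 -0.3 -0.2  0.9  1.8 -0.1
  1.9]
```

Board_r's centre is at x = 0.5092, which agrees with the first fit. Now back out to the pre-insertion pose, with the tip about 25 mm short of the board.

```bash
python3 -m creep '[[0,-0.07,0,0,0],[0,-0.15,0,0,0],[0,-0.23,0,0,0],[0,-0.31,0,0,0],[0,-0.39,0,0,0],[0,-0.47,0.003,0,0],[0,-0.55,0.003,0,0],[0,-0.62,0.003,0.0,0],[0,-0.68,0.003,0.03,0],[0,-0.726,0.003,0.08,0]]'; python3 -c "
from h import *
s,R=tool();print(s['position'],R.as_matrix()[:,0],R.inv().apply([.514-s['position'][0],-.205-s['position'][1],.0865-s['position'][2]])/.5,s['width'])"
```

```text
clock: 19.1
position: [0.5149, -0.2074, 0.2846]
ee_rot: [0.003, 0.702, 0.712, 0.0]
contact_force: [-0.2, 0.1, -1.1]
width: 0.014
gripper_force: 48.9
[ 0.51492405 -0.20744231  0.28462991] [-0.01400853  0.99989656 -0.00325954] [ 0.00620163 -0.00350514  0.39623021] 0.014019927892249037
```

```bash
python3 -m creep '[[0,0.002,0,0.05,0],[0,0.002,0,0.11,0],[0,0.002,0,0.17,0],[0,0.002,0,0.23,0],[0,0.002,0,0.29,0],[0,0.002,0,0.34,0],[0,0.002,0,0.375,0],[0,0.002,0,0.392,0],[0,0.002,0,0.392,0],[0,0.002,0,0.392,0]]'; python3 -m creep '[[0,0,0,0,0],[0,0,0,0,0]]'; cat > chk2.py <<'E'
from chk import *
d,t=run()
save(d,'s3full.png'); 
a=cv2.resize(np.array(d['frame'])[165:240,285:415],None,fx=6,fy=6,interpolation=2); b=cv2.resize(np.array(t['frame'])[190:250,160:300],None,fx=5,fy=5,interpolation=2)
h=np.zeros((450+140,780,3),np.uint8); h[:450,:780]=a; h=h[:450]; cv2.imwrite('pics/s3.png',h[:,:,::-1]); cv2.imwrite('pics/t3.png',b[:,:,::-1])
for y in(-.122,-.11,.11): 
    for x in(-.032,.032):
        X=Rn.from_euler('z',.0151).as_matrix()@[x,y,.106]+[.5074,.2276,0]; print(y,x,'scene',proj(d,X),(proj(d,X)-[285,165])*6,'top',proj(t,X))
E
python3 chk2.py
```

```text
clock: 20.1
position: [0.5148, -0.2036, 0.088]
ee_rot: [0.001, 0.701, 0.713, 0.0]
contact_force: [0.0, 0.3, -0.9]
width: 0.0139
gripper_force: 48.9
clock: 20.3
position: [0.5149, -0.2034, 0.0884]
ee_rot: [0.001, 0.701, 0.713, 0.0]
contact_force: [0.3, 0.4, -0.5]
width: 0.0136
gripper_force: 48.9
tcp [ 0.5149 -0.2034  0.0884] [-0.0166  0.9999 -0.0012]
0.9 [211.0, 189.3, 319.7, 193.3]
scene z fit slope 8.590582357880681e-05 z at tcp 0.07934726111569416 range y -0.2309166893219768 0.07801571053833631 tip z 0.07937143495706955
0.65 [249.8, 212.7, 320.0, 223.8]
top slope -0.023759099968336868 tool slope -0.01656633712300718 x at tcp 0.5143561066334351 yrange -0.15535398198955702 0.07582170969816977
-0.122 -0.032 scene [322.0401 178.4118] [222.2403  80.4709] top [242.4988 227.4701]
-0.122 0.032 scene [322.8387 192.3729] [227.032  164.2374] top [242.0073 209.5007]
-0.11 -0.032 scene [325.9345 178.4464] [245.6067  80.6783] top [239.1207 227.5797]
-0.11 0.032 scene [326.8624 192.4114] [251.1746 164.4683] top [238.6388 209.6098]
0.11 -0.032 scene [397.5981 179.0826] [675.5885  84.4957] top [177.1815 229.5894]
0.11 0.032 scene [400.9158 193.1198] [695.495  168.7191] top [176.8759 211.6118]
```

View pics/s3.png

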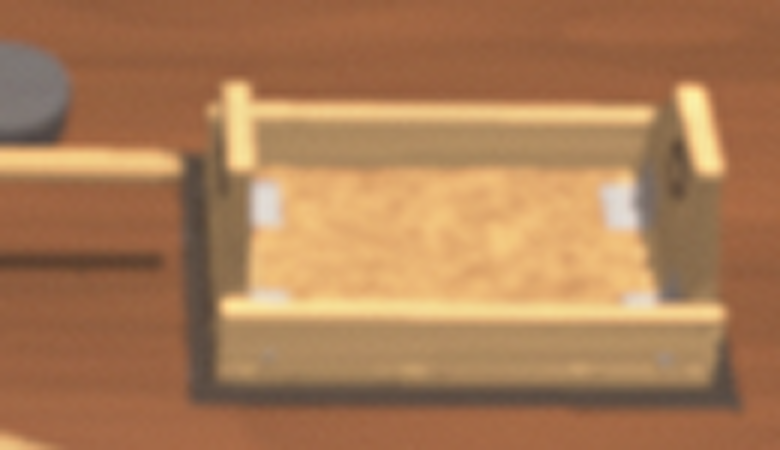

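The tip is 20 mm short of board_r, in line and level but about 2 mm high. I'll lower it and enter the hole slowly, watching the force.

```bash
python3 -m creep '[[0,0,-0.001,0.004,0],[0,0,-0.001,0.004,0],[0,0.012,-0.001,0.004,0],[0,0.024,-0.001,0.004,0],[0,0.036,-0.001,0.004,0],[0,0.046,-0.001,0.004,0],[0,0.056,-0.001,0.004,0],[0,0.056,-0.001,0.004,0]]';python3 -c "
from h import *
s,R=tool();print(s['position'],R.as_matrix()[:,0],s['contact_force'],s['moment'])"
```

```text
clock: 21.3
position: [0.5132, -0.1741, 0.0854]
ee_rot: [-0.0, 0.701, 0.713, 0.0]
contact_force: [0.1, -0.6, -0.8]
width: 0.0139
gripper_force: 48.9
[ 0.51317422 -0.17412142  0.08535041] [-1.72712758e-02  9.99850789e-01  3.19227949e-04] [ 0.06449233 -0.62895422 -0.81927453] [-0.04103551 -0.06560065 -0.02280737]
```

```bash
python3 -m creep '[[0,0.02,0,0,0],[0,0.05,0,0,0],[0,0.08,0,0,0],[0,0.12,0,0,0],[0,0.16,0,0,0],[0,0.20,0,0,0],[0,0.24,0,0,0],[0,0.28,0,0,0],[0,0.31,0,0,0],[0,0.31,0,0,0]]';python3 -m creep '[[0,0.04,0,0,0],[0,0.07,0,0,0],[0,0.09,0,0,0],[0,0.09,0,0,0]]';python3 - <<'E'
from chk import *
s,R=tool();print(s['position'],R.as_matrix()[:,0],s['contact_force'],s['moment'],s['width'])
d=cam('scene'); t=cam('top'); p=s['position']; u=R.as_matrix()[:,0]
a=cv2.resize(np.array(d['frame'])[165:235,285:415],None,fx=6,fy=6,interpolation=2); b=cv2.resize(np.array(t['frame'])[202:236,165:275],None,fx=5,fy=5,interpolation=2)
h=np.zeros((590,780,3),np.uint8); h[:420]=a; h[420:590,:550]=b; cv2.imwrite('pics/s4.png',h[:,:,::-1])
X=p+u*.289-[0,0,.0079]; print('tip pred',X,proj(d,X),(proj(d,X)-[285,165])*6,proj(t,X),(proj(t,X)-[165,202])*5+[0,420])
for c,dd in(('scene',d),('top',t)):
  for l in('dowel_end','bush'):
    print(c,l,[(round(e['confidence'],2),np.round(e['centre'],1),onplane(dd,e['centre'],.078)) for e in eyes.place_of(c,l)[:3]])
E
```

```text
clock: 22.3
position: [0.5102, -0.0177, 0.0853]
ee_rot: [-0.0, 0.7, 0.714, 0.0]
contact_force: [0.3, 0.1, -1.5]
width: 0.0141
gripper_force: 48.9
clock: 22.7
position: [0.5098, 0.0258, 0.0852]
ee_rot: [-0.0, 0.701, 0.714, -0.0]
contact_force: [0.1, 0.9, -0.5]
width: 0.0141
gripper_force: 48.9
[0.5098 0.0258 0.0852] [-0.0182  0.9998 -0.0001] [ 0.1229  0.8532 -0.5059] [-0.0986  0.0287 -0.0079] 0.01405864148573415
tip pred [0.5045 0.3148 0.0773] [390.1257 192.5856] [630.7544 165.5135] [184.9846 221.1954] [ 99.9232 515.9769]
scene dowel_end [(0.8, array([282.5, 193.8]), array([ 0.5205, -0.0156,  0.078 ])), (0.68, array([390.3, 193.7]), array([0.5104, 0.3145, 0.078 ]))]
scene bush [(0.81, array([402.5, 194.9]), array([0.5147, 0.3509, 0.078 ])), (0.68, array([325.1, 190.1]), array([0.4997, 0.1155, 0.078 ]))]
top dowel_end [(0.65, array([186.6, 223.3]), array([0.4968, 0.3088, 0.078 ]))]
top bush [(0.76, array([174.5, 223. ]), array([0.4986, 0.3526, 0.078 ])), (0.57, array([210.9, 219.3]), array([0.5097, 0.2209, 0.078 ]))]
```

View pics/s4.png

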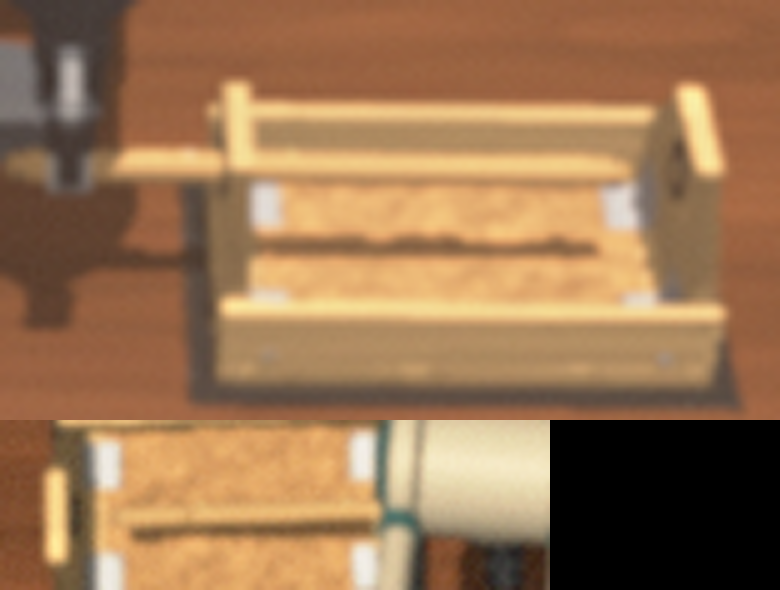

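The dowel is through board_r, with the tip at about (635,168) in the zoomed scene view, just short of the board_l bush at (677,170). It sits about 1 mm low and slightly towards -x, so I'll trim that and go on.

```bash
python3 -m creep '[[0,0,0.0014,-0.0024,0.0008],[0,0.01,0.0014,-0.0024,0.0008],[0,0.02,0.0014,-0.0024,0.0008],[0,0.03,0.0014,-0.0024,0.0008],[0,0.036,0.0014,-0.0024,0.0008],[0,0.042,0.0014,-0.0024,0.0008],[0,0.048,0.0014,-0.0024,0.0008],[0,0.048,0.0014,-0.0024,0.0008]]';python3 - <<'E'
from chk import *
s,R=tool();print(s['position'],R.as_matrix()[:,0],s['contact_force'],s['moment'],s['width'])
E
```

```text
clock: 23.8
position: [0.5103, 0.0494, 0.0865]
ee_rot: [0.0, 0.703, 0.711, 0.0]
contact_force: [-0.2, 0.5, 0.1]
width: 0.0136
gripper_force: 48.9
[0.5103 0.0494 0.0865] [-0.012   0.9999  0.    ] [-0.2031  0.5128  0.0581] [-0.0632  0.0512  0.0296] 0.013638431359990101
```

```bash
python3 -m creep '[[0,0.008,0,0,0],[0,0.016,0,0,0],[0,0.022,0,0,0],[0,0.022,0,0,0]]';python3 -m creep '[[0,0.010,0,0,0],[0,0.010,0,0,0]]'
```

```text
clock: 24.2
position: [0.5101, 0.0604, 0.0865]
ee_rot: [-0.0, 0.703, 0.711, 0.0]
contact_force: [-0.8, -0.7, -0.4]
width: 0.0138
gripper_force: 48.9
clock: 24.4
position: [0.51, 0.0655, 0.0865]
ee_rot: [-0.0, 0.703, 0.711, 0.0]
contact_force: [-0.4, -0.6, -0.3]
width: 0.0138
gripper_force: 48.9
```

```bash
python3 -m creep '[[0,0.01,0,0,0],[0,0.02,0,0,0],[0,0.03,0,0,0],[0,0.04,0,0,0],[0,0.04,0,0,0],[0,0.04,0,0,0]]';python3 - <<'E'
from chk import *
s,R=tool();print(s['position'],R.as_matrix()[:,0],s['contact_force'],s['moment'],s['width'])
d=cam('scene'); t=cam('top')
a=cv2.resize(np.array(d['frame'])[165:235,290:420],None,fx=6,fy=6,interpolation=2); b=cv2.resize(np.array(t['frame'])[202:236,155:275],None,fx=5,fy=5,interpolation=2)
h=np.zeros((590,780,3),np.uint8); h[:420]=a; h[420:590,:600]=b; cv2.imwrite('pics/s5.png',h[:,:,::-1])
for c,dd in(('scene',d),('top',t)):
    print(c,[(round(e['confidence'],2),np.round(e['centre'],1),onplane(dd,e['centre'],.078)) for e in eyes.place_of(c,'dowel_end')[:3]])
E
```

```text
clock: 25.0
position: [0.5099, 0.0852, 0.0865]
ee_rot: [0.0, 0.703, 0.711, -0.0]
contact_force: [0.2, 0.3, -1.1]
width: 0.0138
gripper_force: 48.9
[0.5099 0.0852 0.0865] [-0.0121  0.9999 -0.0002] [ 0.1673  0.3038 -1.1104] [-0.0376  0.0133  0.0422] 0.013837241230650261
scene [(0.91, array([410.1, 194.6]), array([0.5127, 0.3742, 0.078 ])), (0.85, array([303.7, 193.4]), array([0.5168, 0.0495, 0.078 ]))]
top [(0.67, array([170.6, 220. ]), array([0.5097, 0.3666, 0.078 ]))]
```

View pics/s5.png

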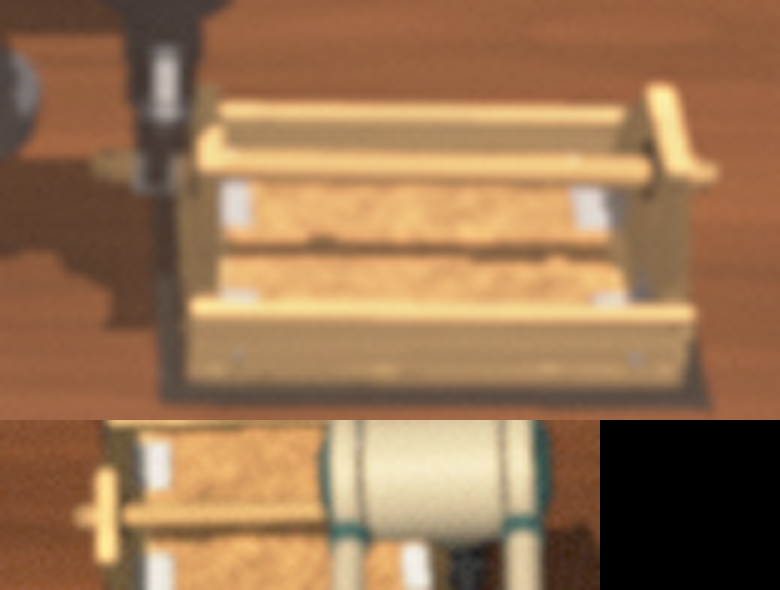

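The dowel is through both upright boards, and its leading end sticks out about 25 mm past board_l, at (710,172) in the zoomed view. The rear end sticks out about 50 mm with the pads clear of its pin hole, and contact forces are near zero.

```bash
python3 -c "
from rig import manip
print(manip.sign_off())"
```

```text
the job is handed in; nothing more can be done
None
```

I handed the job in with both end boards pushed upright to their stops and the dowel level through both bushed holes. By my measurements its ends stick out about 25 mm and 50 mm, both pin holes are clear, and it is still gripped with almost no contact force.

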